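Point out the steps of the next colour mix

TASK

Show the trainee, without touching anything (mind the shelf above), what the next colour mix needs, in order of use: with the closed fingertips point straight down from just above (2 to 4 cm) at the tip of the small dropper bottle and stay there for a good second, then in the same way just above the middle of the tint bowl (above its rim, not down inside), then just above the middle of the twist timer. Finish there, still pointing at the timer. Point at nothing else on the way (pass well above the other things) and leave everything where it stands.

Things in the scene. Friction and masses are not known exactly. Their poses are not given: they have to be found in the camera images.
- bottle: small upright dropper bottle, 33 mm across and 102 mm tall, round, with a pointed rubber bulb on top; loose, light and easily tipped; origin at the centre of its underside, z up
- bottle_top (a point): the tip of the dropper bottle's bulb, 102 mm above its underside, on its axis
- bowl: open round tint bowl, 132 mm across the rim, 54 mm high, with a flat lip handle at one side of the rim; loose. Origin at the underside, z up; the handle points to its -y and reaches 79 mm from the origin; the round bowl's centre is 13 mm to +y of the origin
- bowl_mouth (a point): the centre of the bowl's open mouth, level with the rim, 54 mm above the underside (the inner floor is about 45 mm below this point)
- timer: round twist timer, 62 mm across and 37 mm tall: a ribbed dial 54 mm across on a base with a printed scale; loose; origin at the centre of its underside, z up
- timer_top (a point): the centre of the timer dial's top, 37 mm above the underside
- tape: bystander: ring-shaped roll of packing tape lying flat, 93 mm across, 48 mm high, with a wide hole; loose; origin at the centre of its underside
- tape_top (a point): the middle of the tape roll, level with its top
- under_shelf_edge (a point): a point on the worktop straight below the front edge of the fixed wall shelf, whose underside is 500 mm up; the edge is level and runs, seen from above, along (-0.5, 0.866); a plug and cords hang a few cm over it at the left. The things to point at stand with their middles 60 mm or more in front of the edge: keep wrist and forearm on the robot's side, travel low and straight, not in wide swings
- pot: bystander: low round lidded cream pot, 84 mm across, 27 mm high; loose; origin at the centre of its underside
- pot_top (a point): the middle of the pot's lid
- buds: bystander: clear round tub of cotton buds, 77 mm across, 80 mm high, near the right-hand end of the worktop; loose; origin at the centre of its underside
- buds_top (a point): the middle of the tub's top

How it is judged:
On the way, in this order (a step that is already met when the one before it is completed fails the run):
1. the fingertips dwell just above the tip of the dropper bottle (horizontal distance between the grasp point and bottle_top below 0.022 m and z of the grasp point in the frame of bottle_top between 0.01 and 0.075 m), for 0.8 s.
2. the fingertips dwell just above the middle of the tint bowl's mouth (horizontal distance between the grasp point and bowl_mouth below 0.035 m and z of the grasp point in the frame of bowl_mouth between 0.01 and 0.075 m), for 0.8 s.
At the end, for the whole second after the job is handed in: The grasp point between the fingers is within 25 mm sideways of the middle of the timer's top and 10 to 75 mm above it (fingertips up to about 55 mm above it), touching nothing; bottle, bowl, timer, tape, pot and tub stand upright within 10 mm of where they started (horizontal distance between the grasp point and timer_top below 0.025 m and z of the grasp point in the frame of timer_top between 0.01 and 0.075 m and distance of each of bottle, bowl, timer, tape, pot, buds from where it was at the start of the episode below 0.01 m and angle between each of bottle, bowl, timer, tape, pot, buds's own z axis and vertical below 0.1 rad).
It fails at once if the robot touches anything (contact force between any of the arm, the fingers and anything else above 0.5 N).
It fails at once if a thing is shifted, lifted or tipped (not (distance of each of bottle, bowl, timer, tape, pot, buds from where it was at the start of the episode below 0.01 m and angle between each of bottle, bowl, timer, tape, pot, buds's own z axis and vertical below 0.1 rad)).
It fails at once if the robot points at the tape roll, the cream pot or the cotton buds ((horizontal distance between the grasp point and tape_top below 0.025 m and z of the grasp point in the frame of tape_top between -0.05 and 0.06 m) or (horizontal distance between the grasp point and pot_top below 0.025 m and z of the grasp point in the frame of pot_top between -0.05 and 0.06 m) or (horizontal distance between the grasp point and buds_top below 0.025 m and z of the grasp point in the frame of buds_top between -0.05 and 0.06 m)).
It also fails if it takes over 56 s, if anything falls off the work surface, if the arm or the gripper's body presses on something with over 40 N, if the wrist force passes 120 N, or if a joint passes its speed limit or range.

ROBOT

A 6-joint arm with a two-finger parallel gripper is mounted at the origin on a cart in front of the work surface, level with it; the furniture and walls round the work are solid. World frame = base frame: x ahead of the robot, y to its left, z up, the work surface at z = 0. Lengths are in m, angles in rad, forces in N, time in s.
With the tool pointing down it reaches from about 0.375 to 0.925 m from the base axis. Payload 5.7 kg.
Tool frame: the origin (TCP) lies at the very end of the fingers, on their centre line; the grasp point (between the pads) lies 19 mm behind it (robot.grip_point_offset is the distance from the TCP to the grasp point, in m); y points along the fingers, z is the direction in which the jaws open and shut, and the axes are right-handed (so a half turn about y gives the same grasp; the last joint's range is limited). The gripper opens to 85 mm and grips with 20 to 120 N. Pads are 22 mm wide; open, the fingers measure 114 mm over their backs; the gripper's body (76 mm by 85 mm) begins 54 mm behind the grasp point. The pads swing forward as they close: fully open they stand 13 mm farther back than shut.
Start: joints at [1.091, 0.359, 1.51, -0, 1.272, -0.115], TCP at [0.214, 0.56, 0.231] pointing down, gripper open.
Joint ranges: [-2.97, 2.97], [-1.01, 2.36], [0.21, 2.38], [-0.96, 4.11], [0.2, 2.71], [-2.98, 2.98]. Speed limits (rad/s): [2.39, 2.39, 3.14, 3.14, 3.14, 3.14].

INTERFACE

Orientations are given as [roll, pitch, yaw] about the fixed x, y, z axes, in that order (R = Rz(yaw) Ry(pitch) Rx(roll)).
In Python, from station import robot gives the robot as it stands. The module is installed in compiled form; this text tells all that it offers.
- The arm moves only by the shell command python3 -m creep 'ROWS' [FORCE]. ROWS is JSON, a list of rows, each an object with "grip": the opening, from 0 (shut) to 1 (fully open); "delta_pos": the shift along the tool's x, y, z scaled (see below), a list of three; "rot": the turn, a rotation vector about the tool's x, y, z scaled (see below), a list of three. A call has 1 to 8 rows; each row is the pose to reach, as a shift and turn from the pose measured when the call began, along the tool's axes at that moment, turning the shorter way round; what a row does not reach only later rows make up. The controller multiplies each number of a shift by 250 mm and each number of a turn by 180 degrees. A row lasts 1/8 s, in which the tool goes at most 62.5 mm and 10.7 degrees, less where a joint would pass 70% of its speed; a pose out of reach is approached as far as the arm can. A call with a number of a shift or a turn outside -1 to 1 is refused whole. A call with a gripper value outside its range is refused whole. The fingers move at their own pace and stop on an object; FORCE is the grip in N (left out, the last holds). Time passes only in rows, so rows that repeat a pose let the fingers close. It gives the time, the measured TCP pose, the force and the opening at its end, in the units of the state.
- robot.observe(): the state, without advancing time (a new reading comes with each control period).
- robot.read_camera(name): name is "scene" or "side" or "wrist"; returns a dict with "img" (400x640x3 uint8, red, green, blue), "intrinsics" (3x3 intrinsics, pixels), "xyz" and "orientation" of the camera in the world. Camera axes: x right, y up, looking along -z (the intrinsics and any distortion apply to the point x, -y, -z); pixel columns grow to the right and rows downward; lengths in m; the calibration is good to about 2 mm. A picture is of the moment at which its call begins. There is no depth.
- robot.hand_in(): hands the job in, once; it reports no verdict.
Trained networks look in a picture, given as the dict that the camera call returned (one of the last four; its "shot" number tells which), for a name from the list of things; names that differ only in an ending like _2 or _b are one class to them, and where a whole thing is asked for, a point or a joint stands for the part that bears it (a point fixed in the world has none). Each returns a list of dicts, best first, with "conf" (0 to 1); they miss things now and then, are a little off and sometimes report something else, mostly with a low value. They report only what shows in the picture. A call takes as long as a camera call.
- robot.look_for(query, picture): "bbox" ([centre column, centre row, width, height] in pixels, round what is visible of it).
The state is a dict: "time": time; "joints": joint angles; "joint_vel": joint speeds; "tau": joint torques, N m; "tool_pos": TCP position; "tool_rot": TCP orientation; "contact_force": force on the tool from outside, world axes, zero at the start; "torque": the same for the moment, N m; "gripper_width": finger opening in m.
Only numpy, scipy, OpenCV 4.12 (cv2) and the standard library are available. Lean on these libraries where they do the work, as an engineer would, in place of code of your own. Each camera call takes 0.05 s, during which the arm holds its last target. There are 200 camera calls.

## Working session

There is one attempt and no reset: what is moved stays moved. The work goes in short steps, Python scripts to look and compute and a shell command to move; the robot and the scene stay as the last step left them, time stands still between calls to the robot, and variables do not carry over. Pictures are saved under pics/ and viewed, about 8 in all and at most 12, crops included, and the job is handed in when it is done.

```bash
mkdir -p pics; cat > h.py <<'E'
from station import robot
import numpy as np, cv2, json
from scipy.spatial.transform import Rotation as R
def Rm(o):
    o=np.array(o,float)
    if o.shape==(3,3): return o
    return (R.from_quat(o) if o.size==4 else R.from_euler('xyz',o)).as_matrix()
def proj(p,X):
    c=Rm(p['orientation']).T@(np.array(X)-p['xyz']); K=np.array(p['intrinsics'])
    u=K@np.array([c[0],-c[1],-c[2]]); return u[:2]/u[2]
def ray(p,uv):
    d=np.linalg.inv(np.array(p['intrinsics']))@[uv[0],uv[1],1]
    return Rm(p['orientation'])@np.array([d[0],-d[1],-d[2]])
def atz(p,uv,z):
    d=ray(p,uv); o=np.array(p['xyz']); return (o+d*(z-o[2])/d[2])
E
python3 - <<'E'
from h import *
s=robot.observe(); print(s)
print(robot.grip_point_offset)
for n in ['scene','side','wrist']:
    p=robot.read_camera(n); print(n,p['xyz'],p['orientation'],{k:v for k,v in p.items() if k not in('img','xyz','orientation')})
    im=p['img'][:,:,::-1].copy()
    for q in ['bottle','bowl','timer','tape','pot','buds']:
        for d in robot.look_for(q,p)[:2]:
            b=d['bbox']; print(n,q,np.round(b,1),round(d['conf'],2))
            if d['conf']>.3:
                cv2.rectangle(im,(int(b[0]-b[2]/2),int(b[1]-b[3]/2)),(int(b[0]+b[2]/2),int(b[1]+b[3]/2)),(0,255,0),1); cv2.putText(im,q,(int(b[0]-b[2]/2),int(b[1]-b[3]/2)-2),0,.4,(0,0,255),1)
    cv2.imwrite(f'pics/a_{n}.png',im)
E
```

```text
{'time': 0.0, 'joints': array([ 1.09090098e+00,  3.59487178e-01,  1.51143461e+00, -4.71835341e-05,
        1.27250356e+00, -1.15108404e-01]), 'joint_vel': array([ 1.18639255e-03,  2.18179835e-03,  4.62030349e-04, -5.36595905e-04,
        9.50001351e-05,  2.68803907e-03]), 'tau': array([ 9.59591707e-04, -5.27617514e+01, -2.78618592e+01, -2.94783404e-04,
        1.34784303e-02,  3.62424919e-05]), 'tool_pos': array([0.21376048, 0.55989956, 0.23046337]), 'tool_rot': array([-1.57262207e+00,  1.65716252e-04, -3.64773186e-01]), 'contact_force': array([-0.68240496,  0.59256273, -0.20188376]), 'torque': array([-0.0257122 , -0.01539511, -0.03418128]), 'gripper_width': 0.08552340401854604}
0.0187
scene [-0.01857317  0.72528604  0.57619443] [ 1.04394102  0.0054546  -2.3729265 ] {'intrinsics': array([[381.54246289,   0.        , 319.40523381],
       [  0.        , 381.54246289, 190.95717244],
       [  0.        ,   0.        ,   1.        ]]), 'shot': 1}
scene bottle [332.4 214.5  10.9  34.6] 0.72
scene bowl [310.2 281.6  58.2  50.7] 0.76
scene timer [335.3 203.6  27.6  20.3] 0.44
scene tape [3
[... 275 characters left out ...]
.        , 325.11063001],
       [  0.        , 487.29465892, 183.69197379],
       [  0.        ,   0.        ,   1.        ]]), 'shot': 2}
side bottle [308.1 207.6  10.5  26.6] 0.81
side bowl [210.1 207.4  61.6  43.6] 0.79
side timer [338.9 211.7  21.   24. ] 0.7
side tape [409.6 220.7  34.9  41.2] 0.61
side pot [263.6 223.8  34.5  33.6] 0.94
side buds [419.3 167.8  34.2  37.2] 0.72
wrist [0.13929864 0.59074428 0.37463215] [-3.18236393e-01 -3.13672391e-04  1.20594543e+00] {'intrinsics': array([[352.64266624,   0.        , 322.4418602 ],
       [  0.        , 352.64266624, 204.11871796],
       [  0.        ,   0.        ,   1.        ]]), 'shot': 3}
wrist bowl [225.6 366.1  54.2  67.8] 0.7
```

View pics/a_scene.png

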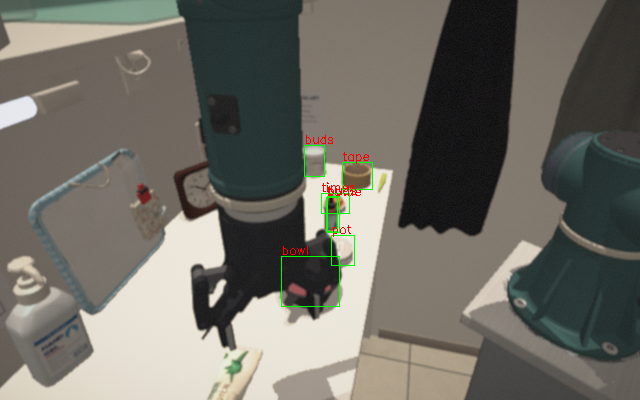

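View pics/a_side.png

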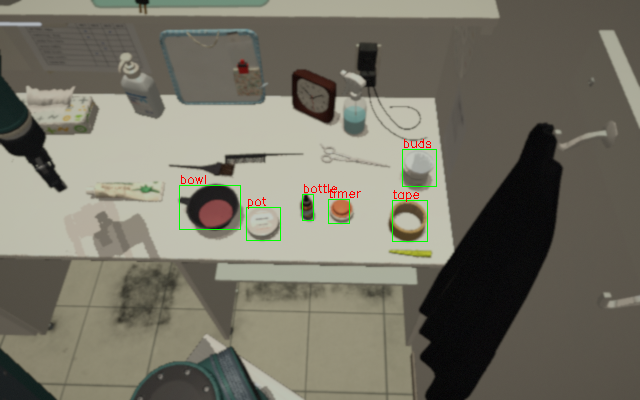

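```bash
python3 - <<'E'
from h import *
ps={n:robot.read_camera(n) for n in ['scene','side']}
H=dict(bottle=.051,bowl=.027,timer=.018,tape=.024,pot=.0135,buds=.04)
for q,h in H.items():
    o=[];D=[]
    for n,p in ps.items():
        r=robot.look_for(q,p)
        if r:
            b=r[0]['bbox']; print(q,n,np.round(b,1),round(r[0]['conf'],2),np.round(atz(p,b[:2],h),3)); o.append(p['xyz']); d=ray(p,b[:2]); D.append(d/np.linalg.norm(d))
    if len(o)==2:
        P=[np.eye(3)-np.outer(d,d) for d in D]; print(q,'tri',np.round(np.linalg.solve(sum(P),sum(a@b for a,b in zip(P,o))),3))
t=robot.observe()['tool_pos']
for n,p in ps.items(): print(n,proj(p,t))
E
```

```text
bottle scene [332.6 211.8   9.2  35.8] 0.74 [0.515 0.13  0.051]
bottle side [308.2 208.4  11.5  26.1] 0.54 [0.517 0.117 0.051]
bottle tri [0.522 0.121 0.043]
bowl scene [311.1 281.1  54.4  52. ] 0.74 [0.398 0.323 0.027]
bowl side [208.5 206.4  61.2  43.9] 0.94 [0.4   0.348 0.027]
bowl tri [0.39  0.336 0.045]
timer scene [335.9 204.8  23.9  20.8] 0.71 [0.566 0.061 0.018]
timer side [340.9 209.9  23.4  24. ] 0.82 [0.572 0.055 0.018]
timer tri [0.572 0.055 0.014]
tape scene [356.5 176.8  28.6  30.6] 0.9 [ 0.621 -0.096  0.024]
tape side [264.9 225.9  31.7  29.8] 0.69 [0.43  0.192 0.024]
tape tri [0.402 0.144 0.178]
pot scene [343.9 251.4  18.1  29.9] 0.69 [0.423 0.192 0.013]
pot side [264.4 225.2  33.2  35.6] 0.92 [0.435 0.199 0.014]
pot tri [0.428 0.195 0.017]
buds scene [314.6 160.6  17.7  26.3] 0.62 [ 0.772 -0.065  0.04 ]
buds side [418.6 167.1  33.9  38.8] 0.56 [ 0.78 -0.06  0.04]
buds tri [ 0.773 -0.063  0.043]
scene [272.80566806 335.51341996]
side [ 57.47688719 177.70339249]
```

```bash
cat > ov.py <<'E'
from h import *
def circ(im,p,c,z,r,s,o,col):
    a=np.linspace(0,2*np.pi,60); pts=np.array([(proj(p,[c[0]+r*np.cos(t),c[1]+r*np.sin(t),z])-o+.5)*s for t in a])
    cv2.polylines(im,[pts.round().astype(int)],True,col,1)
def draw(p,o,wh,s,M,f):
    o=np.array(o); im=cv2.resize(p['img'][o[1]:o[1]+wh[1],o[0]:o[0]+wh[0],::-1],None,fx=s,fy=s,interpolation=cv2.INTER_CUBIC)
    circ(im,p,M['bottle'],0,.0165,s,o,(0,255,0)); circ(im,p,M['bottle'],.102,.002,s,o,(0,255,0))
    circ(im,p,M['bowl'],.054,.066,s,o,(255,255,0)); circ(im,p,M['timer'],0,.031,s,o,(255,0,0)); circ(im,p,M['timer'],.037,.027,s,o,(255,0,0))
    circ(im,p,M['pot'],.027,.042,s,o,(255,0,255))
    cv2.imwrite(f,im)
E
python3 - <<'E'
from ov import *
M=dict(bottle=[.520,.119],bowl=[.415,.325],timer=[.571,.057],pot=[.431,.196])
p=robot.read_camera('side'); draw(p,(165,160),(200,90),4,M,'pics/b_side.png')
p2=robot.read_camera('scene'); draw(p2,(270,150),(100,160),3,M,'pics/b_scene.png')
a=cv2.imread('pics/b_side.png');
for z in (.102,): print(atz(p,(308,195),z),atz(p2,(332.5,196),z))
E
```

```text
[0.52380053 0.11997408 0.102     ] [0.51020095 0.13672533 0.102     ]
```

View pics/b_side.png

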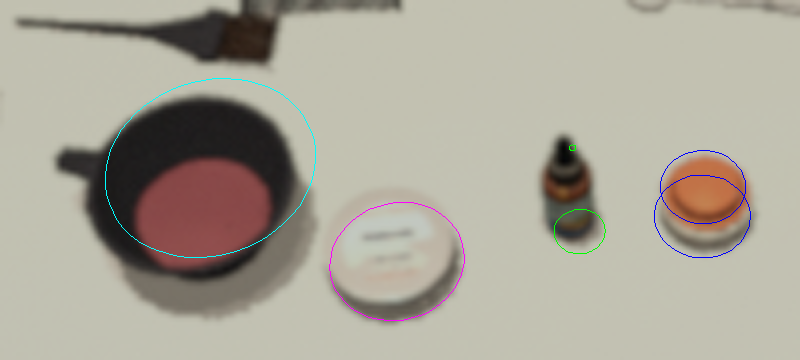

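View pics/b_scene.png

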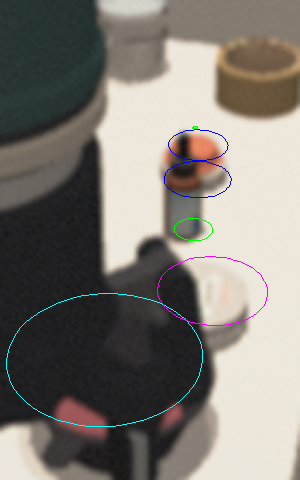

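```bash
python3 - <<'E'
from ov import *
p=robot.read_camera('side'); p2=robot.read_camera('scene')
f=lambda x,y:(165+x/4-.5,160+y/4-.5)
tip=atz(p,f(565,138),.102); 
def sh(c,z,dx,dy):
    u=proj(p,[*c,z])+np.array([dx,dy])/4; return atz(p,u,z)
bowl=sh([.415,.325],.054,-18,17); pot=sh([.431,.196],.027,-3,-10); tm=sh([.571,.057],.037,1,-1)
print(tip,bowl,pot,tm)
M=dict(bottle=tip[:2],bowl=bowl[:2],timer=tm[:2],pot=pot[:2])
draw(p,(165,160),(200,90),4,M,'pics/c1.png'); draw(p2,(270,150),(100,160),3,M,'pics/c2.png')
a=cv2.imread('pics/c1.png');b=cv2.imread('pics/c2.png')
im=np.zeros((600,800,3),np.uint8); im[:360]=a; 
b=cv2.resize(b,None,fx=.5,fy=.5); im[360:600,:150]=b; cv2.imwrite('pics/c.png',im)
E
```

```text
[0.52337877 0.12617679 0.102     ] [0.39932179 0.32681402 0.054     ] [0.4358209  0.20178185 0.027     ] [0.5719604  0.05683544 0.037     ]
```

View pics/c.png

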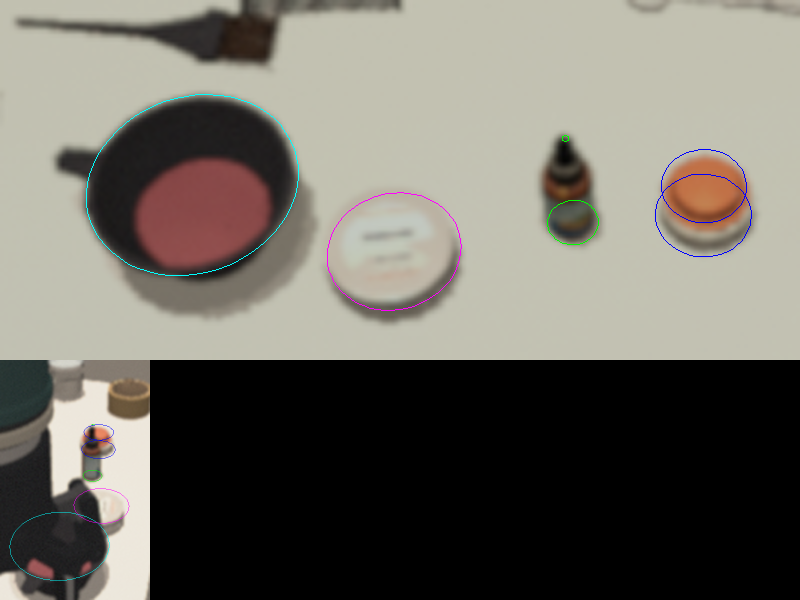

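```bash
cat > g.py <<'E'
from h import *
import sys
s=robot.observe(); t=np.array([float(x) for x in sys.argv[1:4]])
Rt=R.from_euler('xyz',s['tool_rot']).as_matrix()
d=Rt.T@(t-s['tool_pos'])
w=R.from_matrix(Rt.T@R.from_euler('xyz',[-np.pi/2,0,-.3648]).as_matrix()).as_rotvec()
print(s['time'],np.round(s['tool_pos'],4),np.round(s['joints'],2),'shift',np.round(d/.25,3),'rot',np.round(w/np.pi,4),'grip',s['gripper_width'])
E
python3 g.py .523 .126 .20; python3 g.py .37 .343 .21
```

```text
1.95 [0.214  0.5605 0.2312] [ 1.09  0.36  1.51 -0.    1.27 -0.12] shift [ 1.775  0.125 -1.183] rot [0.0001 0.     0.    ] grip 0.08527697591521378
1.95 [0.214  0.5605 0.2312] [ 1.09  0.36  1.51 -0.    1.27 -0.12] shift [ 0.893  0.085 -0.59 ] rot [0.0001 0.     0.    ] grip 0.08527697591521378
```

```bash
python3 -m creep '[{"grip":0,"delta_pos":[0.05,0.01,-0.03],"rot":[0,0,0]},{"grip":0,"delta_pos":[0.15,0.03,-0.1],"rot":[0,0,0]},{"grip":0,"delta_pos":[0.27,0.05,-0.18],"rot":[0,0,0]},{"grip":0,"delta_pos":[0.39,0.07,-0.26],"rot":[0,0,0]},{"grip":0,"delta_pos":[0.51,0.085,-0.34],"rot":[0,0,0]},{"grip":0,"delta_pos":[0.63,0.085,-0.42],"rot":[0,0,0]},{"grip":0,"delta_pos":[0.73,0.085,-0.49],"rot":[0,0,0]},{"grip":0,"delta_pos":[0.8,0.085,-0.53],"rot":[0,0,0]}]'; python3 g.py .523 .126 .20
```

```text
time: 2.95
tool_pos: [0.3544, 0.3632, 0.2099]
tool_rot: [-1.572, -0.0, -0.366]
contact_force: [0.0, -0.6, 0.1]
gripper_width: 0.0001
2.95 [0.3544 0.3632 0.2099] [ 0.66  0.25  1.73 -0.    1.16 -0.54] shift [ 0.969  0.04  -0.644] rot [ 0.0002 -0.0004  0.0001] grip 0.0001321719949498244
```

```bash
python3 -m creep '[{"grip":0,"delta_pos":[0.07,0.01,-0.05],"rot":[0,0,0]},{"grip":0,"delta_pos":[0.2,0.02,-0.13],"rot":[0,0,0]},{"grip":0,"delta_pos":[0.35,0.03,-0.23],"rot":[0,0,0]},{"grip":0,"delta_pos":[0.51,0.04,-0.34],"rot":[0,0,0]},{"grip":0,"delta_pos":[0.67,0.04,-0.44],"rot":[0,0,0]},{"grip":0,"delta_pos":[0.82,0.04,-0.54],"rot":[0,0,0]},{"grip":0,"delta_pos":[0.93,0.04,-0.62],"rot":[0,0,0]},{"grip":0,"delta_pos":[0.97,0.04,-0.64],"rot":[0,0,0]}]'; python3 g.py .523 .126 .132
python3 - <<'E'
from ov import *
M=dict(bottle=[.5234,.1262],bowl=[.3993,.3268],timer=[.572,.0568],pot=[.4358,.2018])
p=robot.read_camera('wrist'); draw(p,(0,0),(640,400),1,M,'pics/d1.png')
p2=robot.read_camera('side'); draw(p2,(165,130),(200,120),3,M,'pics/d2.png')
for q in('bottle','timer','bowl'):
    for d in robot.look_for(q,p)[:1]: print(q,np.round(d['bbox'],1),d['conf'])
print(proj(p2,robot.observe()['tool_pos'])-[165,130])
im=np.zeros((600,800,3),np.uint8); im[:240,:384]=cv2.resize(cv2.imread('pics/d1.png'),(384,240)); im[240:,:600]=cv2.imread('pics/d2.png'); cv2.imwrite('pics/d.png',im)
im=cv2.imread('pics/d1.png'); cv2.imwrite('pics/d1.png',im)
E
```

```text
time: 3.95
tool_pos: [0.5242, 0.1246, 0.2]
tool_rot: [-1.572, -0.0, -0.369]
contact_force: [-0.1, -0.2, 0.2]
gripper_width: -0.0004
3.95 [0.5242 0.1246 0.2   ] [ 0.11  0.3   1.68 -0.    1.16 -1.1 ] shift [-0.007  0.272  0.004] rot [ 0.0004 -0.0012  0.0001] grip -0.0003824030487556063
bottle [328.5 183.4  37.2  52.3] 0.87
timer [280.9 246.6  61.6  58.1] 0.77
bowl [522.5  12.8 122.2  25.7] 0.92
[137.87969563  40.76706792]
```

View pics/d1.png

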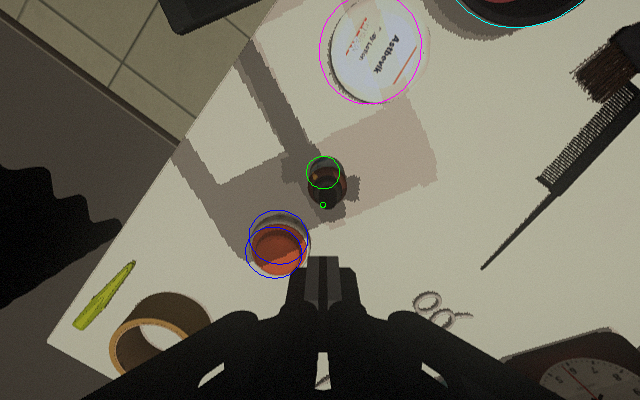

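View pics/d2.png

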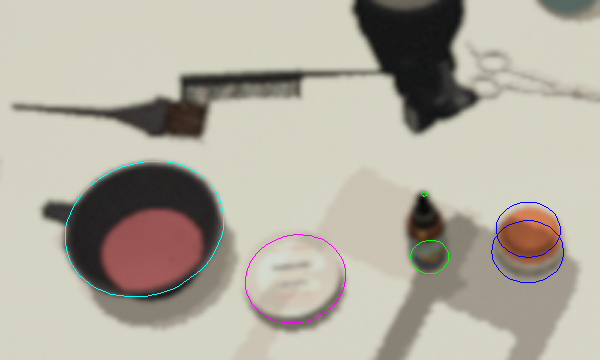

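```bash
python3 -m creep '[{"grip":0,"delta_pos":[-0.007,0.03,0.01],"rot":[0,0,0]},{"grip":0,"delta_pos":[-0.007,0.08,0.01],"rot":[0,0,0]},{"grip":0,"delta_pos":[-0.007,0.13,0.01],"rot":[0,0,0]},{"grip":0,"delta_pos":[-0.007,0.18,0.01],"rot":[0,0,0]},{"grip":0,"delta_pos":[-0.007,0.22,0.01],"rot":[0,0,0]},{"grip":0,"delta_pos":[-0.007,0.25,0.01],"rot":[0,0,0]},{"grip":0,"delta_pos":[-0.007,0.27,0.01],"rot":[0,0,0]},{"grip":0,"delta_pos":[-0.007,0.27,0.01],"rot":[0,0,0]}]'; python3 g.py .5235 .1275 .132
python3 - <<'E'
from ov import *
M=dict(bottle=[.5235,.1275],bowl=[.3993,.3268],timer=[.571,.0585],pot=[.4358,.2018])
p=robot.read_camera('side'); draw(p,(250,130),(120,110),3,M,'pics/e1.png')
p2=robot.read_camera('scene'); draw(p2,(270,110),(120,160),2,M,'pics/e2.png')
im=np.zeros((330,600,3),np.uint8); im[:330,:360]=cv2.imread('pics/e1.png'); im[:320,360:]=cv2.imread('pics/e2.png'); cv2.imwrite('pics/e.png',im)
E
```

```text
time: 5.2
tool_pos: [0.5216, 0.1305, 0.1322]
tool_rot: [-1.572, 0.001, -0.365]
contact_force: [0.1, 0.4, -0.4]
gripper_width: -0.0003
5.2 [0.5216 0.1305 0.1322] [ 0.12  0.38  1.76 -0.    1.   -1.09] shift [ 0.011  0.001 -0.009] rot [ 0.0003 -0.0002 -0.0004] grip -0.0003201341155834001
```

View pics/e.png

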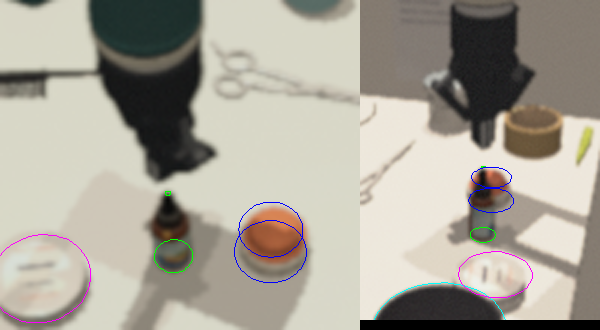

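Side and scene views agree: the closed fingertip is about 3 cm above the bulb tip (side crop ≈(158,177) over (168,192)), a few mm off sideways. I'll nudge it and dwell.

```bash
for i in 1; do python3 -m creep '[{"grip":0,"delta_pos":[0.015,0,-0.01],"rot":[0,0,0]},{"grip":0,"delta_pos":[0.015,0,-0.01],"rot":[0,0,0]},{"grip":0,"delta_pos":[0.015,0,-0.01],"rot":[0,0,0]},{"grip":0,"delta_pos":[0.015,0,-0.01],"rot":[0,0,0]},{"grip":0,"delta_pos":[0.015,0,-0.01],"rot":[0,0,0]},{"grip":0,"delta_pos":[0.015,0,-0.01],"rot":[0,0,0]},{"grip":0,"delta_pos":[0.015,0,-0.01],"rot":[0,0,0]},{"grip":0,"delta_pos":[0.015,0,-0.01],"rot":[0,0,0]}]'; done; python3 -m creep '[{"grip":0,"delta_pos":[0,0,0],"rot":[0,0,0]},{"grip":0,"delta_pos":[0,0,0],"rot":[0,0,0]},{"grip":0,"delta_pos":[0,0,0],"rot":[0,0,0]},{"grip":0,"delta_pos":[0,0,0],"rot":[0,0,0]}]'; python3 g.py .5235 .1275 .17; python3 g.py .399 .327 .15;  python3 g.py .399 .327 .085
```

```text
time: 6.3
tool_pos: [0.5246, 0.127, 0.1327]
tool_rot: [-1.571, 0.0, -0.365]
contact_force: [0.9, -0.2, -0.4]
gripper_width: -0.0001
time: 6.8
tool_pos: [0.5246, 0.127, 0.1327]
tool_rot: [-1.571, 0.0, -0.365]
contact_force: [0.1, -0.3, 0.3]
gripper_width: 0.0001
6.8 [0.5246 0.127  0.1327] [ 0.11  0.39  1.75 -0.    1.   -1.1 ] shift [-0.005 -0.149  0.   ] rot [ 0.0002 -0.0002 -0.0001] grip 9.49518741131128e-05
6.8 [0.5246 0.127  0.1327] [ 0.11  0.39  1.75 -0.    1.   -1.1 ] shift [-0.755 -0.069  0.568] rot [ 0.0002 -0.0002 -0.0001] grip 9.49518741131128e-05
6.8 [0.5246 0.127  0.1327] [ 0.11  0.39  1.75 -0.    1.   -1.1 ] shift [-0.755  0.191  0.568] rot [ 0.0002 -0.0002 -0.0001] grip 9.49518741131128e-05
```

```bash
python3 -m creep '[{"grip":0,"delta_pos":[0,-0.05,0],"rot":[0,0,0]},{"grip":0,"delta_pos":[-0.05,-0.11,0.04],"rot":[0,0,0]},{"grip":0,"delta_pos":[-0.15,-0.14,0.11],"rot":[0,0,0]},{"grip":0,"delta_pos":[-0.28,-0.15,0.21],"rot":[0,0,0]},{"grip":0,"delta_pos":[-0.42,-0.15,0.32],"rot":[0,0,0]},{"grip":0,"delta_pos":[-0.56,-0.14,0.42],"rot":[0,0,0]},{"grip":0,"delta_pos":[-0.68,-0.12,0.51],"rot":[0,0,0]},{"grip":0,"delta_pos":[-0.74,-0.1,0.55],"rot":[0,0,0]}]'; python3 g.py .399 .327 .085
python3 - <<'E'
from ov import *
M=dict(bottle=[.5235,.1275],bowl=[.3993,.3268],timer=[.571,.0585],pot=[.4358,.2018])
p=robot.read_camera('side'); draw(p,(165,130),(200,110),2,M,'pics/f1.png')
p2=robot.read_camera('wrist'); draw(p2,(0,0),(640,400),1,M,'pics/f2.png')
im=np.zeros((600,640,3),np.uint8); im[:220,:400]=cv2.imread('pics/f1.png'); im[220:]=cv2.imread('pics/f2.png')[:380]; cv2.imwrite('pics/f.png',im)
E
```

```text
time: 7.8
tool_pos: [0.3996, 0.3235, 0.1587]
tool_rot: [-1.57, -0.0, -0.363]
contact_force: [0.2, 0.7, 0.4]
gripper_width: -0.0001
7.8 [0.3996 0.3235 0.1587] [ 0.55  0.32  1.78  0.    1.04 -0.66] shift [-0.007  0.295  0.012] rot [-0.0002  0.0006  0.0001] grip -8.262670324189411e-05
```

View pics/f.png

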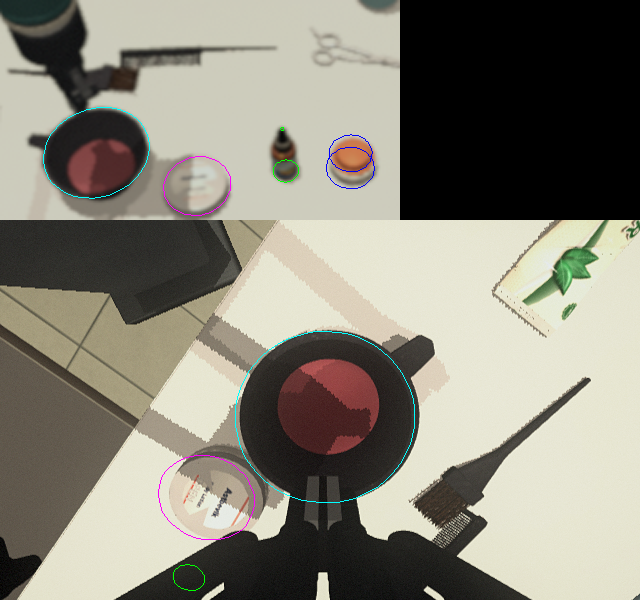

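Nothing has been disturbed, and the bowl rim in the wrist view fits its model within ~3 px (rim centre ≈(329,415) in the composite). I'll descend to about 3 cm over the rim and dwell.

```bash
python3 -m creep '[{"grip":0,"delta_pos":[-0.007,0.03,0.01],"rot":[0,0,0]},{"grip":0,"delta_pos":[-0.007,0.09,0.01],"rot":[0,0,0]},{"grip":0,"delta_pos":[-0.007,0.15,0.01],"rot":[0,0,0]},{"grip":0,"delta_pos":[-0.007,0.2,0.01],"rot":[0,0,0]},{"grip":0,"delta_pos":[-0.007,0.25,0.01],"rot":[0,0,0]},{"grip":0,"delta_pos":[-0.007,0.28,0.01],"rot":[0,0,0]},{"grip":0,"delta_pos":[-0.007,0.295,0.01],"rot":[0,0,0]},{"grip":0,"delta_pos":[-0.007,0.295,0.01],"rot":[0,0,0]}]'; for i in 1; do python3 -m creep '[{"grip":0,"delta_pos":[0,0,0],"rot":[0,0,0]},{"grip":0,"delta_pos":[0,0,0],"rot":[0,0,0]},{"grip":0,"delta_pos":[0,0,0],"rot":[0,0,0]},{"grip":0,"delta_pos":[0,0,0],"rot":[0,0,0]},{"grip":0,"delta_pos":[0,0,0],"rot":[0,0,0]},{"grip":0,"delta_pos":[0,0,0],"rot":[0,0,0]},{"grip":0,"delta_pos":[0,0,0],"rot":[0,0,0]},{"grip":0,"delta_pos":[0,0,0],"rot":[0,0,0]}]'; python3 -m creep '[{"grip":0,"delta_pos":[0,0,0],"rot":[0,0,0]},{"grip":0,"delta_pos":[0,0,0],"rot":[0,0,0]},{"grip":0,"delta_pos":[0,0,0],"rot":[0,0,0]},{"grip":0,"delta_pos":[0,0,0],"rot":[0,0,0]}]'; done;  python3 g.py .571 .0585 .18
```

```text
time: 8.9
tool_pos: [0.3987, 0.3256, 0.084]
tool_rot: [-1.572, 0.001, -0.363]
contact_force: [-0.3, -0.0, 1.4]
gripper_width: -0.0001
time: 9.9
tool_pos: [0.3987, 0.3256, 0.084]
tool_rot: [-1.572, 0.001, -0.363]
contact_force: [-0.1, -0.4, -0.1]
gripper_width: 0.0
time: 10.4
tool_pos: [0.3987, 0.3256, 0.084]
tool_rot: [-1.572, 0.001, -0.363]
contact_force: [0.0, -0.1, 0.1]
gripper_width: -0.0
10.4 [0.3987 0.3256 0.084 ] [ 0.55  0.43  1.85  0.    0.87 -0.66] shift [ 1.023 -0.384 -0.755] rot [ 0.0003  0.0007 -0.0002] grip -1.6681765125859526e-05
```

```bash
python3 -m creep '[{"grip":0,"delta_pos":[0,-0.06,0],"rot":[0,0,0]},{"grip":0,"delta_pos":[0,-0.18,0],"rot":[0,0,0]},{"grip":0,"delta_pos":[0.03,-0.31,-0.02],"rot":[0,0,0]},{"grip":0,"delta_pos":[0.1,-0.42,-0.07],"rot":[0,0,0]},{"grip":0,"delta_pos":[0.2,-0.47,-0.15],"rot":[0,0,0]},{"grip":0,"delta_pos":[0.32,-0.48,-0.24],"rot":[0,0,0]},{"grip":0,"delta_pos":[0.42,-0.48,-0.31],"rot":[0,0,0]},{"grip":0,"delta_pos":[0.48,-0.48,-0.35],"rot":[0,0,0]}]'; python3 g.py .571 .0585 .19
```

```text
time: 11.4
tool_pos: [0.4808, 0.2002, 0.205]
tool_rot: [-1.571, -0.0, -0.364]
contact_force: [0.4, -0.2, -0.5]
gripper_width: -0.0001
11.4 [0.4808 0.2002 0.205 ] [ 0.26  0.27  1.71 -0.    1.16 -0.94] shift [ 0.539  0.06  -0.402] rot [0.     0.0003 0.0001] grip -0.00011486224709783263
```

```bash
python3 -m creep '[{"grip":0,"delta_pos":[0.04,0,-0.03],"rot":[0,0,0]},{"grip":0,"delta_pos":[0.12,0,-0.09],"rot":[0,0,0]},{"grip":0,"delta_pos":[0.22,0,-0.165],"rot":[0,0,0]},{"grip":0,"delta_pos":[0.33,0,-0.245],"rot":[0,0,0]},{"grip":0,"delta_pos":[0.43,0,-0.32],"rot":[0,0,0]},{"grip":0,"delta_pos":[0.5,0.02,-0.375],"rot":[0,0,0]},{"grip":0,"delta_pos":[0.54,0.05,-0.4],"rot":[0,0,0]},{"grip":0,"delta_pos":[0.54,0.06,-0.4],"rot":[0,0,0]}]'; python3 g.py .571 .0585 .067
python3 - <<'E'
from ov import *
M=dict(bottle=[.5235,.1275],bowl=[.3993,.3268],timer=[.571,.0585],pot=[.4358,.2018])
p=robot.read_camera('side'); draw(p,(165,130),(200,110),2,M,'pics/k1.png')
p2=robot.read_camera('wrist'); draw(p2,(0,0),(640,400),1,M,'pics/k2.png')
im=np.zeros((600,640,3),np.uint8); im[:220,:400]=cv2.imread('pics/k1.png'); im[220:]=cv2.imread('pics/k2.png')[:380]; cv2.imwrite('pics/k.png',im)
E
```

```text
time: 12.4
tool_pos: [0.571, 0.0587, 0.1891]
tool_rot: [-1.571, 0.001, -0.365]
contact_force: [-0.3, 0.8, 0.3]
gripper_width: -0.0001
12.4 [0.571  0.0587 0.1891] [-0.02  0.36  1.62  0.    1.16 -1.22] shift [ 0.001  0.488 -0.001] rot [ 0.0001  0.0001 -0.0004] grip -0.000147866863180151
```

View pics/k.png

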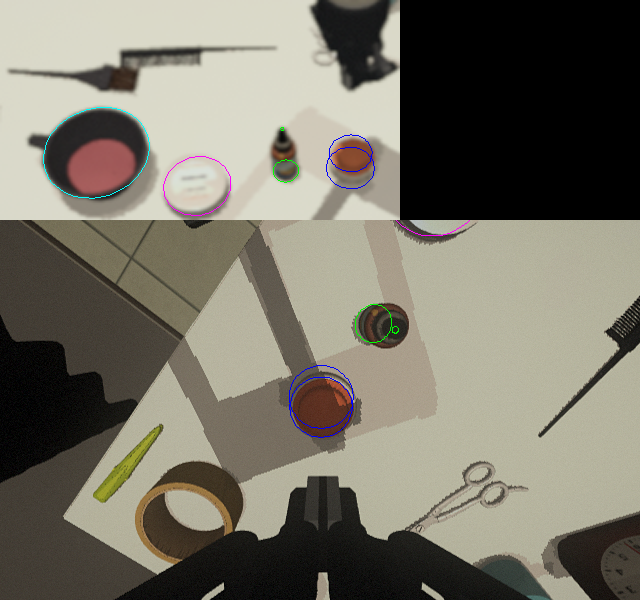

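Timer model fits the wrist view (dial ≈(322,405)), the bottle is unmoved, and the bottle stays clear of the gripper body at the final height. I'll descend to ~3.5 cm above the dial.

```bash
python3 -m creep '[{"grip":0,"delta_pos":[0,0.04,0],"rot":[0,0,0]},{"grip":0,"delta_pos":[0,0.11,0],"rot":[0,0,0]},{"grip":0,"delta_pos":[0,0.2,0],"rot":[0,0,0]},{"grip":0,"delta_pos":[0,0.29,0],"rot":[0,0,0]},{"grip":0,"delta_pos":[0,0.37,0],"rot":[0,0,0]},{"grip":0,"delta_pos":[0,0.43,0],"rot":[0,0,0]},{"grip":0,"delta_pos":[0,0.465,0],"rot":[0,0,0]},{"grip":0,"delta_pos":[0,0.465,0],"rot":[0,0,0]}]'; python3 -m creep '[{"grip":0,"delta_pos":[0,0,0],"rot":[0,0,0]},{"grip":0,"delta_pos":[0,0,0],"rot":[0,0,0]},{"grip":0,"delta_pos":[0,0,0],"rot":[0,0,0]},{"grip":0,"delta_pos":[0,0,0],"rot":[0,0,0]}]'; python3 g.py .571 .0585 .072
python3 - <<'E'
from ov import *
M=dict(bottle=[.5235,.1275],bowl=[.3993,.3268],timer=[.571,.0585],pot=[.4358,.2018])
p=robot.read_camera('side'); draw(p,(165,130),(200,110),3,M,'pics/m.png')
E
```

```text
time: 13.5
tool_pos: [0.5698, 0.0597, 0.0726]
tool_rot: [-1.571, 0.003, -0.363]
contact_force: [-0.3, 0.2, -0.2]
gripper_width: 0.0001
time: 14.0
tool_pos: [0.57, 0.0596, 0.0729]
tool_rot: [-1.571, 0.002, -0.363]
contact_force: [0.2, -0.1, -0.6]
gripper_width: -0.0
14.0 [0.57   0.0596 0.0729] [-0.02  0.51  1.73  0.    0.91 -1.22] shift [ 0.005  0.003 -0.003] rot [ 0.0001  0.0005 -0.0007] grip -8.58827233614423e-06
```

View pics/m.png

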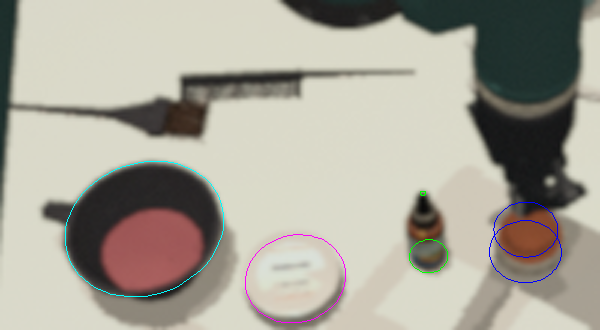

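The fingertips, at about (522,210) in the crop, are just above the dial. Bowl, pot, bottle and timer are where they were, so I'm handing in.

```bash
python3 -c "
from h import *
print(robot.hand_in()); s=robot.observe(); print(s['time'],s['tool_pos'],s['contact_force'])"
```

```text
the job is handed in; nothing more can be done
None
the job is handed in; nothing more can be done
```

I pointed straight down with the closed fingertips at the bottle tip, then the bowl, then the timer, and handed the job in at about 14 s while still over the timer. `hand_in()` gives no verdict, so I can't confirm how it was judged.

| Thing | Fingertips above it | Sideways offset (estimated) | Dwell |
|---|---|---|---|
| Dropper bottle tip | about 3 cm | 1–5 mm | over 1.5 s |
| Tint bowl rim | 3 cm | about 2 mm | over 1.5 s |
| Twist timer dial | about 3.6 cm | about 2 mm | held from 13.5 s to the hand-in |

**Contact:** force readings only showed noise, with one brief 1.4 N reading at the end of the move down over the bowl. It was back to about 0.1 N a second later, with nothing under the fingers, so I took it as a motion effect.

**Things unmoved:** the last side view showed bottle, bowl, timer and pot matching where they started. The tape roll and cotton-bud tub were outside that last crop. The path did not pass over either of them.

**Disagreements:**
- **Position estimates:** the scene camera differed from the side and wrist views by up to about 1 cm. I went with the side view and checked it with the wrist camera, which agreed to about 3–4 mm.
- **Tape detection:** one detection in the side view reported the pot as the tape. I ignored it.

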